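Transfer a printed piece on its build plate to the spindle

ROBOT

A 6-joint arm with a two-finger parallel gripper is mounted at the origin on the work surface. World frame = base frame: x ahead of the robot, y to its left, z up, the work surface at z = 0. Lengths are in mm, angles in degrees, forces in N, time in s.
With the tool pointing down it reaches from about 275 to 850 mm from the base axis. Payload 19 kg.
Tool frame: the origin (TCP) lies on the centre line of the jaws, within the pads' length; the fingertips stand 11 mm ahead of it and the grasp point (between the pads) lies 8 mm behind it; z points along the fingers, y is the direction in which the jaws open and shut (so a half turn about z gives the same grasp; the last joint's range is limited). The gripper opens to 85 mm and grips with 20 to 120 N. Pads are 22 mm wide; open, the fingers measure 114 mm over their backs; the gripper's body (76 mm by 85 mm) begins 54 mm behind the grasp point. The pads swing forward as they close: fully open they stand 13 mm farther back than shut.
Start: joints at [-71.562, 8.623, 82.357, -0, 89.026, -7.678], TCP at [253.075, -516.28, 242.267] pointing down, gripper open.
Joint ranges: [-160.23, 160.23], [-39.13, 120.54], [6.94, 153.29], [-79.49, 259.48], [9.18, 160.14], [-161.06, 161.06]. Speed limits (degrees/s): [108.29, 108.29, 127.2, 172.46, 172.46, 172.46].

INTERFACE

Orientations are given as a 3x3 rotation matrix whose columns are the frame's x, y, z axes.
In Python, from workcell import sensors, grab_frame, ticket, look_for, trace, pinpoint gives the robot as it stands. The module is installed in compiled form; this text tells all that it offers.
- The arm moves only by the tool arm_command, never from a script. Its argument "steps" is a list of rows, each a list of 5 numbers: the shift along the tool's x, y, z in units of 25 cm (1.0 is 25 cm), then the turn about the tool's z in units of pi rad (1.0 is pi rad), then the closure in counts, from 0 (fully open) to 255 (shut). A call has 1 to 10 rows; each row is the pose to reach, as a shift and turn from the pose commanded when the call began, along the tool's axes at that moment, turning the shorter way round; what a row does not reach only later rows make up. A row lasts 1/8 s, in which the tool goes at most 62.5 mm and 10.7 degrees, less where a joint would pass 70% of its speed; a pose out of reach is approached as far as the arm can. A call with a number of a shift or a turn outside -1 to 1 is refused whole. A call with a gripper value outside its range is refused whole. The fingers move at their own pace and stop on an object; "force" is the grip in N (left out, the last holds). Time passes only in rows, so rows that repeat a pose let the fingers close. It gives the time, the measured TCP pose, the force and the opening at its end, in the units of the state.
- sensors.read_state(): the state, without advancing time (a new reading comes with each control period).
- grab_frame(name): name is "side" or "top"; returns a dict with "image" (400x640x3 uint8, blue, green, red), "mtx" (3x3 intrinsics, pixels), "distortion" ([k1, k2, p1, p2, k3] as OpenCV has them; the pictures are not rectified), "world_from_camera" (4x4, takes a point from camera to world coordinates). Camera axes: x right, y down, z forward; pixel columns grow to the right and rows downward; lengths in mm; the calibration is good to about 2 mm. A picture is of the moment at which its call begins. There is no depth.
- ticket.finish_job(): hands the job in, once; it reports no verdict.
Trained networks look in a picture, given as the dict that the camera call returned (one of the last four; its "shot" number tells which), for a name from the list of things; names that differ only in an ending like _2 or _b are one class to them, and where a whole thing is asked for, a point or a joint stands for the part that bears it (a point fixed in the world has none). Each returns a list of dicts, best first, with "conf" (0 to 1); they miss things now and then, are a little off and sometimes report something else, mostly with a low value. They report only what shows in the picture. A call takes as long as a camera call. They do not tell look-alikes from the thing itself.
- look_for(picture, label): "at" ([x, y, z] in mm, in world coordinates, good to about 4 mm: the middle of the surface that is visible of it).
- trace(picture, label): "region" (400x640 bool, what is visible of it).
- pinpoint(picture, label): "at" ([x, y, z] in mm, in world coordinates, good to about 4 mm: a listed point, or the origin of a listed thing).
The state is a dict: "time": time; "joints": joint angles; "dq": joint speeds; "joint_torque": joint torques, N m; "tool_pos": TCP position; "tool_rot": TCP orientation; "ft_force": force on the tool from outside, world axes, zero at the start; "wrist_torque": the same for the moment, N m; "finger_gap": opening from 0.0 (shut) to 1.0 (fully open).
Only numpy, scipy, OpenCV 4.12 (cv2) and the standard library are available. Lean on these libraries where they do the work, as an engineer would, in place of code of your own. Each camera call takes 0.05 s, during which the arm holds its last target.

TASK

The capsule standing on the ledge between the build plate and the round-headed post is in the way: take it and stand it on the rubber pad on the capsule rack, the one free place between or beside the two parked capsules. Then gently slide the build plate, without lifting or tipping it and with the print still lying on the middle of it, along the ledge and across the gap until it rests level and centred on the round-headed post alone. Leave the other capsules, the camera and the jar standing where they are.

Things in the scene. Friction and masses are not known exactly. Their poses are not given: they have to be found in the camera images.
- plate: build plate, matt black disc with a thin white circle, 130 mm diameter, 10 mm thick, lower rim bevelled 2 mm, 0.28 to 0.46 kg, loose, lying on the ledge near its middle; too wide to grip, slides when pushed at its rim with a few newtons; origin at the centre of its underside
- print: printed piece, olive green row of three touching ribbed discs (22, 16 and 11 mm high, row 75 mm long, 34 mm at its widest), 0.04 kg, lying loose on the middle of the plate; origin at its underside near the middle of the row, within about 8 mm of the plate's centre at the start
- ledge: fixed white loading ledge on black feet, a flat board 160 mm (its x) by 380 mm (its y), top surface 70 mm above the counter, no rims; origin on the counter under its centre
- round_post: fixed aluminium post with a round flat head of 50 mm diameter, top 68 mm above the counter (2 mm below the ledge); it stands on the ledge's long axis beyond one of its two ends (left or right varies), axis 265 mm from the ledge's centre, so that a 50 mm gap separates head and ledge; round foot of 84 mm; origin on the counter on its axis. The plate belongs on this one
- square_post: fixed aluminium post with a square flat head 50 x 50 mm, top 68 mm above the counter, beyond the other end of the ledge, likewise 265 mm from its centre; origin on the counter on its axis. Not to be used
- rack: fixed capsule rack beyond the ledge: a narrow cream shelf board 44 mm deep (its x) and 290 mm long (its y), top 80 mm above the counter, on black feet; three places 85 mm apart along its y, the middle one at its centre; origin on the counter under its centre
- pad: fixed black rubber pad, 38 mm (its x) by 42 mm (its y), 2 mm thick, on the rack's shelf at the free place; its top is 82 mm above the counter; origin at the centre of its underside
- capsule_a: ingredient capsule, upright cream cylinder 72 mm tall, 40 mm diameter (foot 34 mm, widening over the lowest 10 mm), metal top, 0.06 to 0.13 kg, loose; origin at the centre of its underside, z up. Stands on the ledge near one end of it, about 157 mm from the ledge's centre on its +y side
- capsule_b: ingredient capsule, upright cream cylinder 72 mm tall, 40 mm diameter (foot 34 mm, widening over the lowest 10 mm), metal top, 0.06 to 0.13 kg, loose; origin at the centre of its underside, z up. Stands on the ledge near the other end, about 157 mm from the ledge's centre on its -y side. Of capsule_a and capsule_b the one nearer the round-headed post is in the way
- capsule_c: ingredient capsule, upright cream cylinder 72 mm tall, 40 mm diameter (foot 34 mm, widening over the lowest 10 mm), metal top, 0.06 to 0.13 kg, loose; origin at the centre of its underside, z up. Parked on the rack's shelf, in one of its three places; leave it
- capsule_d: ingredient capsule, upright cream cylinder 72 mm tall, 40 mm diameter (foot 34 mm, widening over the lowest 10 mm), metal top, 0.06 to 0.13 kg, loose; origin at the centre of its underside, z up. Parked on the rack's shelf, in another of its places; leave it
- camera: black compact camera standing on the counter beside the rack, 105 mm wide (its y), 34 mm deep plus a lens 22 mm long towards its -x, 66 mm tall, loose; origin at the centre of its underside; leave it
- jar: closed glass jar, 64 mm diameter, 85 mm tall, standing on the counter on the other side of the rack, loose; origin at the centre of its underside; leave it
There are look-alikes about, which are no part of the job. What is shaped like the plate but green is not meant. What is shaped like the print but grey is not meant.

How it is judged:
By the outcome, as a careful person would: the job done as asked, in the order asked, and still so for the second after the job is handed in, with the robot touching nothing.
It also fails if it takes over 67 s, if anything falls off the work surface, if the arm or the gripper's body presses on something with over 40 N, if the wrist force passes 120 N, or if a joint passes its speed limit or range.

## Working session

There is one attempt and no reset: what is moved stays moved. The work goes in short steps, Python scripts to look and compute and a tool call to move; the robot and the scene stay as the last step left them, time stands still between calls to the robot, and variables do not carry over. Pictures are saved under pics/ and viewed, and the job is handed in when it is done.

Besides the shell and the picture viewer there is one more tool, called after "Emit:" by a JSON object that holds its "api" and its "payload", one argument or row to a line. arm_command: Moves the arm, as the interface text tells. Its arguments: {"type":"object","properties":{"steps":{"type":"array","items":{"type":"array","items":{"type":"number"}}},"force":{"type":"number"}},"required":["steps"]}

```bash
mkdir -p pics; ls; cat > h.py <<'E'
import numpy as np, cv2
from workcell import sensors, grab_frame, ticket, look_for, trace, pinpoint
def proj(f,P):
    P=np.atleast_2d(np.array(P,float)); T=np.linalg.inv(f["world_from_camera"])
    r,_=cv2.Rodrigues(T[:3,:3]); 
    return cv2.projectPoints(P,r,T[:3,3],np.array(f["mtx"]),np.array(f["distortion"]))[0].reshape(-1,2)
def toplane(f,uv,z):
    uv=np.array(uv,float).reshape(-1,1,2)
    n=cv2.undistortPoints(uv,np.array(f["mtx"]),np.array(f["distortion"])).reshape(-1,2)
    W=np.array(f["world_from_camera"]); d=np.c_[n,np.ones(len(n))]@W[:3,:3].T
    s=(z-W[2,3])/d[:,2]
    return W[:3,3]+s[:,None]*d
E
python3 - <<'E'
from h import *
for n in ("side","top"):
    f=grab_frame(n); cv2.imwrite(f"pics/{n}0.png",f["image"])
    print(n,np.array(f["world_from_camera"]).round(2).tolist())
    for l in ("plate","print","ledge","round_post","square_post","rack","pad","capsule_a","camera","jar"):
        for d in pinpoint(f,l)[:6]:
            print(l,np.round(d["at"],1),round(d["conf"],2),proj(f,d["at"]).round().tolist())
print(sensors.read_state())
E
```

```text
pics
side [[-0.94, -0.24, 0.24, 281.53], [-0.33, 0.63, -0.7, 708.73], [0.02, -0.74, -0.68, 781.3], [0.0, 0.0, 0.0, 1.0]]
plate [668.1 203.6  -3.5] 0.95 [[229.0, 275.0]]
plate [519.   -4.5  71. ] 0.8 [[318.0, 210.0]]
print [339.1  31.2   0.6] 0.66 [[381.0, 258.0]]
print [681.5  48.4  80.6] 0.62 [[250.0, 206.0]]
print [529.   -5.3  77.6] 0.57 [[314.0, 207.0]]
ledge [496.3 -17.2   2.6] 0.62 [[327.0, 228.0]]
round_post [490.2 241.8  -0.6] 0.91 [[292.0, 309.0]]
square_post [ 509.3 -284.2    0.8] 0.56 [[350.0, 170.0]]
rack [ 687.9 -127.9   77.9] 0.67 [[276.0, 166.0]]
rack [684.8 -41.3  -1.3] 0.56 [[266.0, 207.0]]
rack [518.9  -8.2  70.6] 0.44 [[318.0, 210.0]]
pad [679.6 -39.8  80. ] 0.64 [[265.0, 185.0]]
capsule_a [681.6  42.6  80.7] 0.88 [[251.0, 204.0]]
capsule_a [480.6 137.3  74.4] 0.69 [[313.0, 254.0]]
capsule_a [ 691.4 -129.7   82.2] 0.69 [[275.0, 164.0]]
capsule_a [ 541.3 -171.8   73.4] 0.68 [[330.0, 170.0]]
camera [710.4 366.6   3.7] 0.63 [[174.0, 324.0]]
jar [ 692.7 -333.1    3.9] 0.75 [[301.0, 148.0]]
jar [714.8 367.1   4.3] 0.67 [[172.0, 324.0]]
jar [497.1 -14.   -0.5] 0.66 [[326
[... 1013 characters left out ...]
e-05,
        8.90253975e+01, -7.67812471e+00]), 'dq': array([ 0.04688297, -0.01743593,  0.04199993,  0.04501726, -0.01213826,
       -0.03623698]), 'joint_torque': array([ 3.48019812e-04, -7.12795115e+01, -5.71055031e+01, -3.96036842e-05,
        1.34570877e-03,  3.45375483e-06]), 'tool_pos': array([ 253.07580713, -516.2908786 ,  242.26805022]), 'tool_rot': array([[ 8.97908792e-01,  4.40181553e-01, -2.97304620e-05],
       [ 4.40181554e-01, -8.97908788e-01,  8.41587932e-05],
       [ 1.03499052e-05, -8.86537213e-05, -9.99999996e-01]]), 'ft_force': array([ 0.6524354 , -0.6192265 ,  0.14236665]), 'wrist_torque': array([-0.03854949,  0.0300579 , -0.00756149]), 'finger_gap': 0.9987321022799437}
```

View pics/side0.png

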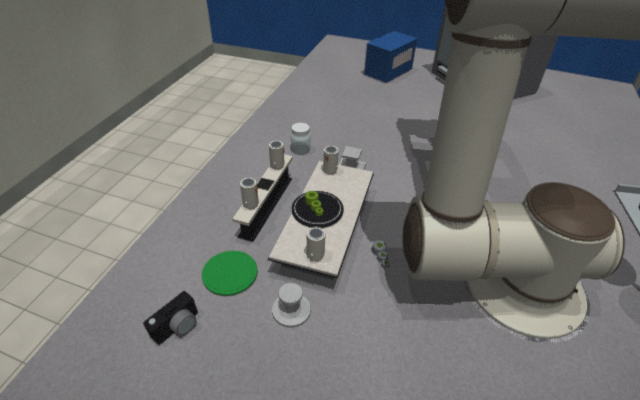

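View pics/top0.png

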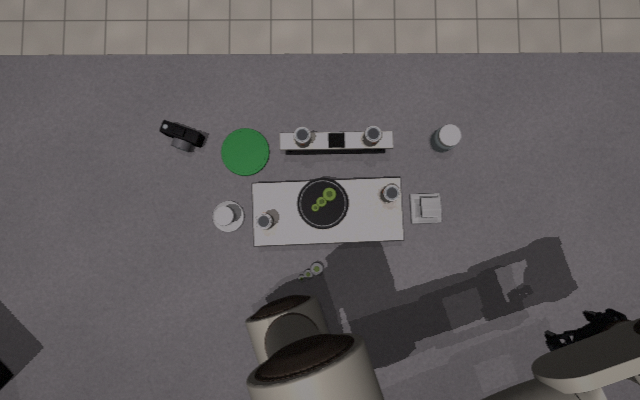

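The side view shows the black plate with the olive print at (318,208), the green disc look-alike at (229,272), and the grey print look-alike at (380,252). The round post is at (290,300) and the square post at (352,157). The capsule in the way is at (315,243), capsule_b is at (330,160), the rack capsules are at (249,192) and (277,155), and the pad is at (265,183).

Candidates for the capsule to move are (315,243), (330,160), (249,192) and (277,155). I choose (315,243), because it stands on the ledge next to the round post. I'll check this in a crop and measure.

```bash
cat > m.py <<'E'
from h import *
import sys
tag=sys.argv[1]
for n in ("top","side"):
    f=grab_frame(n); im=f["image"]
    # rectified plan view at z=70: x 400..760 , y -340..340 ; scale 2px/mm not needed -> 1.1
    for z,b in ((70,(400,600,40,320)),):
        s=2.5; xs=np.arange(b[1],b[0],-1/s); ys=np.arange(b[3],b[2],-1/s)
        X,Y=np.meshgrid(xs,ys,indexing='ij'); uv=proj(f,np.c_[X.ravel(),Y.ravel(),np.full(X.size,z)]).astype(np.float32)
        o=cv2.remap(im,uv[:,0].reshape(X.shape),uv[:,1].reshape(X.shape),cv2.INTER_CUBIC)
        o=cv2.convertScaleAbs(o,alpha=1.3)
        for xx in range(b[0],b[1],50): cv2.putText(o,str(xx),(0,int((b[1]-xx)*s)),0,.4,(0,0,255)); cv2.line(o,(0,int((b[1]-xx)*s)),(8,int((b[1]-xx)*s)),(0,0,255),1)
        for yy in range(b[2],b[3],20): cv2.putText(o,str(yy),(int((b[3]-yy)*s),10),0,.35,(0,0,255)); cv2.line(o,(int((b[3]-yy)*s),0),(int((b[3]-yy)*s),5),(0,0,255),1)
        cv2.imwrite(f"pics/plan_{n}_{tag}.png",o)
    for l in ("capsule_a","plate","pad","round_post","ledge"):
        for d in trace(f,l)[:5]:
            r=d["region"].astype(np.uint8); ct=max(cv2.findContours(r,0,2)[0],key=cv2.contourArea).reshape(-1,2)
            M=cv2.moments(r,True); x,y,w,h=cv2.boundingRect(r)
            msg=""
            if l=="plate" and len(ct)>5:
                e=cv2.fitEllipse(toplane(f,ct,80)[:,:2].astype(np.float32)); msg="ell@80 "+str(np.round(e[0],1))+str(np.round(e[1],1))
            if l in("ledge","rack","pad"):
                zz={"ledge":70,"rack":80,"pad":82}[l]
                e=cv2.minAreaRect(toplane(f,ct,zz)[:,:2].astype(np.float32)); msg="rect "+str(np.round(e[0],1))+str(np.round(e[1],1))+str(round(e[2],1))
            print(n,l,round(d["conf"],2),int(r.sum()),(round(M['m10']/M['m00']),round(M['m01']/M['m00'])),(x,y,w,h),msg)
E
python3 m.py a
python3 - <<'E'
import cv2
a=cv2.imread("pics/side0.png")[90:340,200:420]; b=cv2.imread("pics/top0.png")[110:260,200:450]
cv2.imwrite("pics/c_side.png",cv2.resize(a,None,fx=2.4,fy=2.4,interpolation=2)); cv2.imwrite("pics/c_top.png",cv2.resize(b,None,fx=3.2,fy=3.2,interpolation=2))
E
```

```text
top capsule_a 0.82 302 (301, 137) (293, 127, 18, 21) 
top capsule_a 0.6 305 (371, 136) (361, 126, 20, 22) 
top capsule_a 0.57 258 (264, 221) (255, 213, 19, 17) 
top capsule_a 0.57 286 (389, 193) (380, 185, 20, 19) 
top capsule_a 0.16 943 (425, 208) (409, 192, 32, 32) 
top plate 0.87 1793 (245, 151) (221, 128, 48, 48) ell@80 [657.1 192.2][118.8 122.1]
top plate 0.84 1850 (322, 204) (297, 177, 51, 52) ell@80 [524.4  -4.2][127.8 130.6]
top pad 0.4 1789 (322, 204) (297, 178, 51, 51) rect [524.2  -4.6][126.3 126.4]89.7
top round_post 0.66 774 (228, 216) (212, 201, 32, 31) 
top ledge 0.63 277 (390, 193) (380, 184, 20, 19) rect [ 548.6 -178.2][43.2 49.2]44.3
side capsule_a 0.93 324 (330, 160) (324, 147, 14, 28) 
side capsule_a 0.93 375 (276, 154) (269, 141, 16, 28) 
side capsule_a 0.89 571 (315, 244) (306, 227, 20, 35) 
side capsule_a 0.66 500 (249, 192) (240, 177, 19, 32) 
side plate 0.85 1309 (318, 211) (292, 191, 52, 38) ell@80 [517.9  -0.9][126.8 130.5]
side plate 0.75 500 (249, 192) (240, 177, 19, 32) ell@80 [7.071e+02 4.000e-01][ 48.3 132.9]
side plate 0.56 1965 (229, 273) (202, 251, 55, 46) ell@80 [630.1 250.7][116.1 119.9]
side pad 0.7 147 (265, 184) (257, 178, 17, 13) rect [682.1 -41.4][38.4 42.5]0.0
side pad 0.45 459 (249, 193) (240, 178, 19, 31) rect [704.9   4.8][ 42.5 121.4]30.9
side round_post 0.82 1245 (291, 306) (272, 284, 39, 43) 
side ledge 0.97 5139 (325, 223) (268, 162, 106, 119) rect [498.4  -8.5][165.1 402.7]1.9
```

View pics/c_side.png

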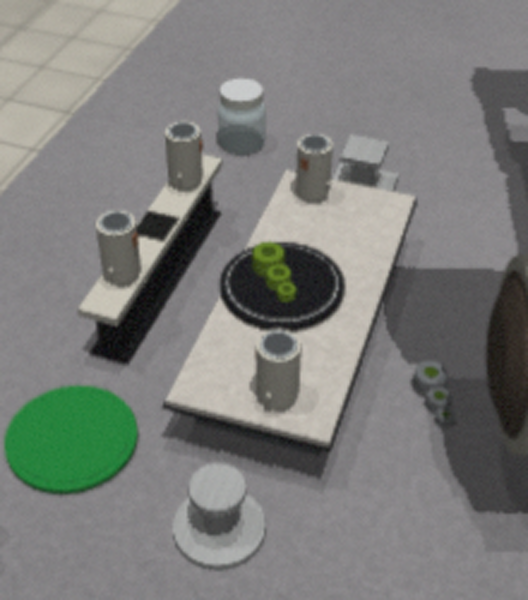

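View pics/plan_top_a.png

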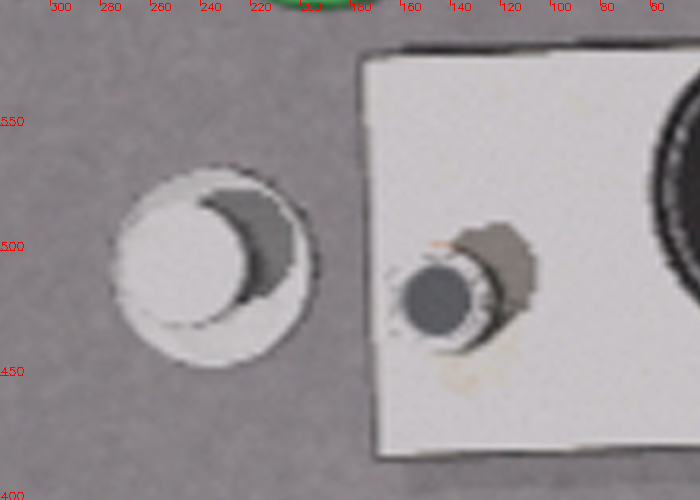

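View pics/plan_side_a.png

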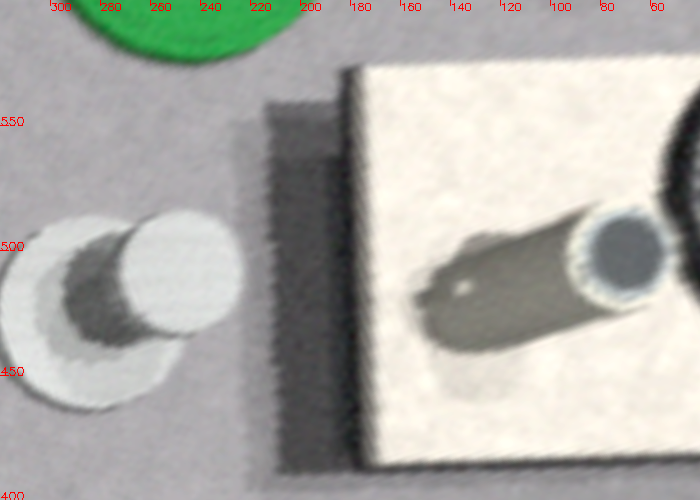

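The crop shows the target capsule at the near end of the ledge, between the plate and the round post. The cream round-headed post stands beyond that end. Measured: capsule ≈ (478,135), post head ≈ (493.5,246), and the pad is the black square between the two rack capsules. I'll refine the pad and the plate next.

```bash
cat > plan.py <<'E'
from h import *
def plan(f,z,b,s,name):
    xs=np.arange(b[1],b[0],-1/s); ys=np.arange(b[3],b[2],-1/s)
    X,Y=np.meshgrid(xs,ys,indexing='ij'); uv=proj(f,np.c_[X.ravel(),Y.ravel(),np.full(X.size,z)]).astype(np.float32)
    o=cv2.remap(f["image"],uv[:,0].reshape(X.shape),uv[:,1].reshape(X.shape),cv2.INTER_CUBIC)
    o=cv2.convertScaleAbs(o,alpha=1.3)
    for xx in range(int(np.ceil(b[0]/10)*10),b[1],10):
        v=int((b[1]-xx)*s); cv2.line(o,(0,v),(8,v),(0,0,255),1)
        if xx%20==0: cv2.putText(o,str(xx),(10,v+4),0,.4,(0,0,255))
    for yy in range(int(np.ceil(b[2]/10)*10),b[3],10):
        v=int((b[3]-yy)*s); cv2.line(o,(v,0),(v,8),(0,0,255),1)
        if yy%20==0: cv2.putText(o,str(yy),(v-8,20),0,.4,(0,0,255))
    return o
E
python3 - <<'E'
from plan import *
for n in ("top","side"):
    f=grab_frame(n)
    a=plan(f,82,(645,725,-110,30),4,n); b=plan(f,80,(440,600,-90,90),2.6,n)
    w=max(a.shape[1],b.shape[1]); p=lambda i:cv2.copyMakeBorder(i,0,0,0,w-i.shape[1],0)
    cv2.imwrite(f"pics/pp_{n}.png",np.vstack([p(a),p(b)])[:, :800]); print(a.shape,b.shape)
E
```

```text
(320, 560, 3) (417, 469, 3)
(320, 560, 3) (417, 469, 3)
```

View pics/pp_top.png

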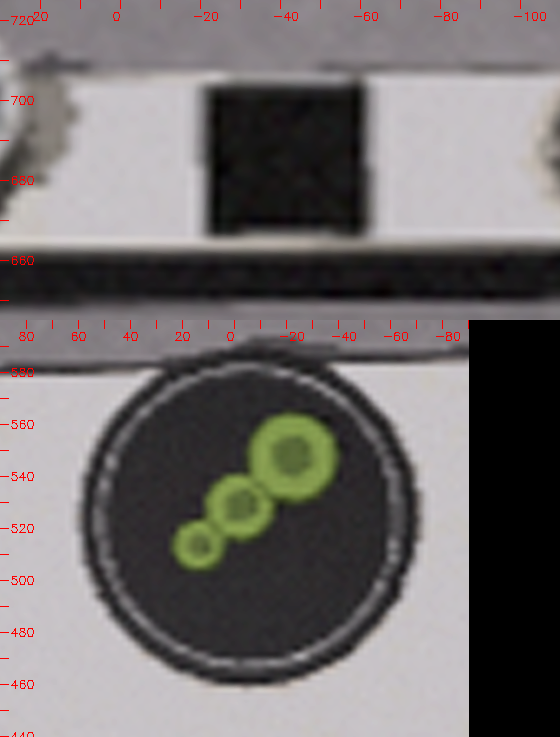

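View pics/pp_side.png

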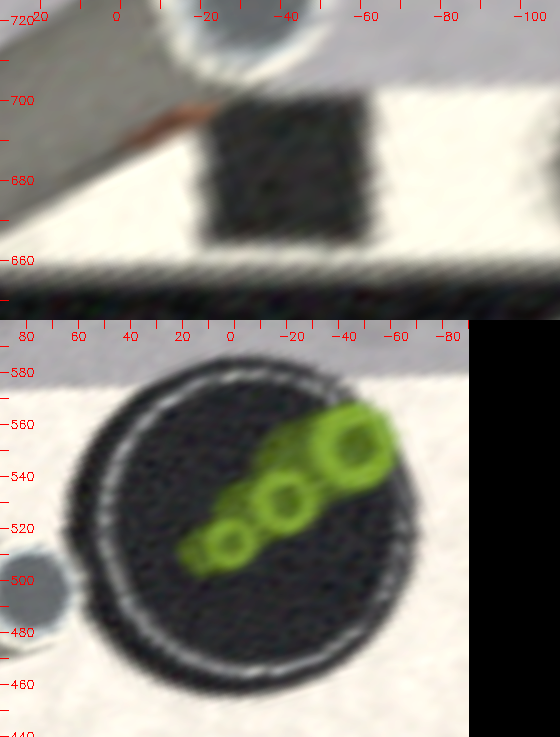

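Pad centre ≈ (683.7,−41.9), plate centre ≈ (523.5,−7). The print lies on the middle of the plate, with the olive discs pointing toward +x/−y. I'm moving above the target capsule now.

Emit:
{"api": "arm_command", "payload": {
  "steps": [
    [0.98,-0.97,0.0,-0.355,0],
    [0.98,-0.97,0.0,-0.355,0],
    [0.98,-0.97,0.0,-0.355,0],
    [0.98,-0.97,0.0,-0.355,0],
    [0.98,-0.97,0.0,-0.355,0],
    [0.98,-0.97,0.0,-0.355,0],
    [0.98,-0.97,0.0,-0.355,0]
  ],
  "force": 30
}}

```text
time: 2.68
tool_pos: [366.8, -189.0, 242.7]
tool_rot: [[-0.005, 1.0, 0.001], [1.0, 0.005, -0.0], [-0.0, 0.001, -1.0]]
ft_force: [-0.2, -0.1, 0.6]
finger_gap: 1.0
```

Emit:
{"api": "arm_command", "payload": {
  "steps": [
    [0.24,0.2,0.0,0,0],
    [0.48,0.4,0.0,0,0],
    [0.72,0.447,0.0,0,0],
    [0.96,0.447,0.0,0,0],
    [1.0,0.447,0.0,0,0]
  ]
}}

```text
time: 3.3
tool_pos: [478.3, 61.1, 242.1]
tool_rot: [[0.001, 1.0, -0.0], [1.0, -0.001, 0.0], [0.0, -0.0, -1.0]]
ft_force: [-1.0, -0.5, -0.2]
finger_gap: 1.001
```

Emit:
{"api": "arm_command", "payload": {
  "steps": [
    [0.2,0,0.1,0,0],
    [0.303,0,0.2,0,0],
    [0.303,0,0.2,0,0],
    [0.303,0,0.2,0,0]
  ]
}}

```text
time: 3.8
tool_pos: [478.5, 134.2, 192.8]
tool_rot: [[0.001, 1.0, 0.0], [1.0, -0.001, -0.0], [-0.0, 0.0, -1.0]]
ft_force: [-0.7, 0.0, -0.6]
finger_gap: 0.999
```

```bash
python3 - <<'E'
from h import *
s=sensors.read_state(); print(s["tool_pos"],s["tool_rot"].round(4).tolist(),s["joints"].round(1),s["time"])
for n in ("top","side"):
    f=grab_frame(n); im=f["image"].copy()
    p=s["tool_pos"]; q=proj(f,[p,p+[0,0,-11],[478,135,142],[478,135,70]])
    print(q.round(1).tolist())
    u,v=q[2]; u,v=int(u),int(v)
    c=im[max(v-90,0):v+70,max(u-100,0):u+100]
    c=cv2.resize(c,None,fx=4,fy=4,interpolation=2)[:600]
    for k,(a,b) in enumerate(q): cv2.circle(c,(int((a-max(u-100,0))*4),int((b-max(v-90,0))*4)),4,[(0,0,255),(0,255,255),(255,0,0),(0,255,0)][k],-1)
    cv2.imwrite(f"pics/g1_{n}.png",c)
E
```

```text
[478.48445364 134.19308669 192.82606431] [[0.0013, 1.0, 0.0004], [1.0, -0.0013, -0.0002], [-0.0002, 0.0004, -1.0]] [ 6.8  0.5 96.8 -0.  82.6  6.9] 3.8
[[261.5, 220.5], [262.1, 220.6], [263.8, 221.1], [267.2, 221.6]]
[[315.1, 215.6], [315.1, 219.4], [314.9, 233.0], [314.5, 255.0]]
```

View pics/g1_side.png

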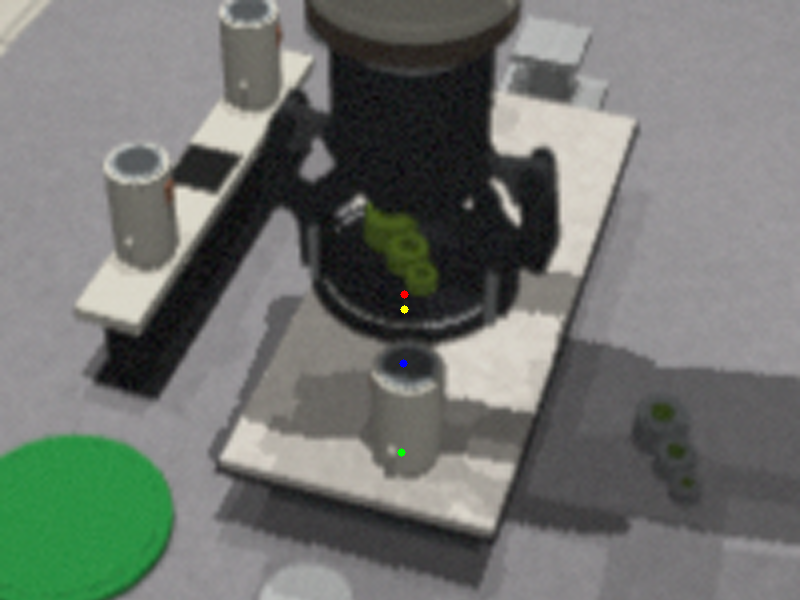

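View pics/g1_top.png

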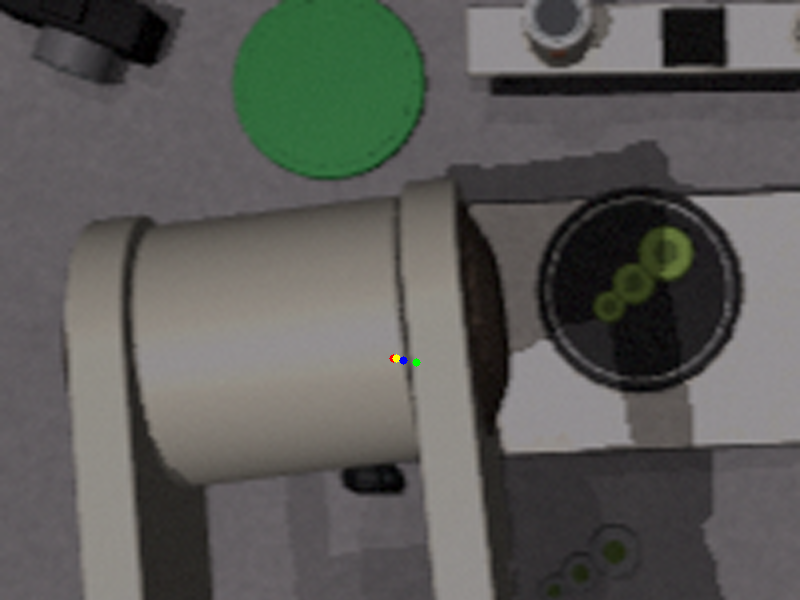

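In the side crop the fingers straddle the capsule: tips at about (315,280) and (490,322), capsule top at (403,365). I'm descending and gripping.

Emit:
{"api": "arm_command", "payload": {
  "steps": [
    [0,0,0.12,0,0],
    [0,0,0.24,0,0],
    [0,0,0.33,0,0],
    [0,0,0.352,0,0],
    [0,0,0.352,0,0],
    [0,0,0.352,0,150],
    [0,0,0.352,0,255],
    [0,0,0.352,0,255],
    [0,0,0.352,0,255],
    [0,0,0.352,0,255]
  ],
  "force": 30
}}

```text
time: 5.15
tool_pos: [478.2, 135.2, 104.9]
tool_rot: [[-0.0, 1.0, 0.001], [1.0, 0.0, 0.0], [0.0, 0.001, -1.0]]
ft_force: [-1.3, -1.0, 5.1]
finger_gap: 0.463
```

Emit:
{"api": "arm_command", "payload": {
  "steps": [
    [0,0,0,0,255],
    [0,0,0,0,255],
    [0,0,-0.04,0,255],
    [0,0,-0.12,0,255],
    [0,0,-0.24,0,255],
    [0,0,-0.36,0,255],
    [0,0,-0.4,0,255],
    [0,0,-0.4,0,255]
  ]
}}

```text
time: 6.15
tool_pos: [478.0, 135.1, 204.4]
tool_rot: [[-0.0, 1.0, 0.0], [1.0, 0.0, 0.0], [0.0, 0.0, -1.0]]
ft_force: [0.5, -0.1, -1.5]
finger_gap: 0.462
```

```bash
python3 - <<'E'
from h import *
s=sensors.read_state(); print(s["tool_pos"],s["finger_gap"],s["ft_force"],s["time"])
f=grab_frame("side"); c=f["image"][120:290,200:400]
cv2.imwrite("pics/g2.png",cv2.resize(c,None,fx=3.5,fy=3.5,interpolation=2))
p=s["tool_pos"]; print((proj(f,[p,p-[0,0,34]])-[200,120])*3.5)
E
```

```text
[478.02580465 135.11930176 204.39393726] 0.4624626845812747 [ 0.4744065  -0.07620798 -1.48504973] 6.15
[[403.42157592 321.45892187]
 [402.62537615 362.77355804]]
```

View pics/g2.png

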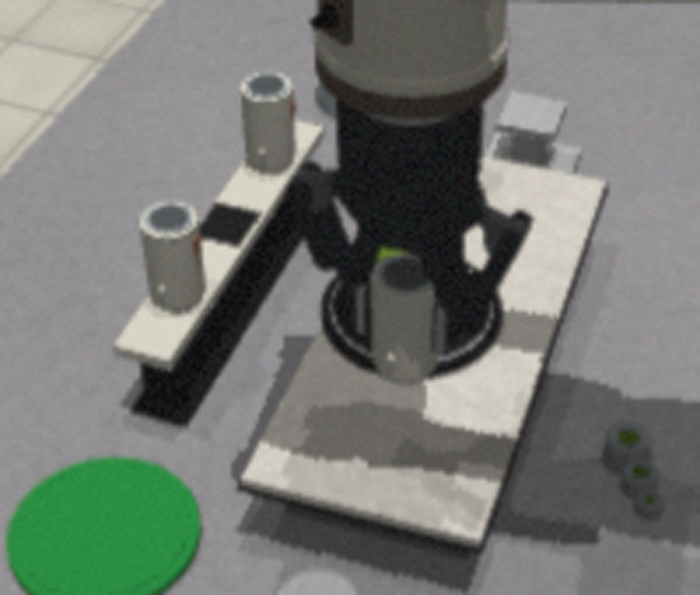

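The capsule is held: gap 0.46, capsule body at (403,320), foot clear of the ledge. I'm carrying it above the pad.

Emit:
{"api": "arm_command", "payload": {
  "steps": [
    [-0.06,0.07,0,0,255],
    [-0.18,0.21,0,0,255],
    [-0.32,0.37,0,0,255],
    [-0.46,0.54,0,0,255],
    [-0.6,0.7,0,0,255],
    [-0.68,0.79,0,0,255],
    [-0.708,0.823,0,0,255],
    [-0.708,0.823,0,0,255],
    [-0.708,0.823,0.16,0,255],
    [-0.708,0.823,0.16,0,255]
  ]
}}

```text
time: 7.45
tool_pos: [682.0, -40.9, 161.7]
tool_rot: [[-0.001, 1.0, -0.005], [1.0, 0.001, 0.001], [0.001, -0.005, -1.0]]
ft_force: [-0.2, -0.2, -1.6]
finger_gap: 0.461
```

```bash
python3 - <<'E'
from h import *
s=sensors.read_state(); print(s["tool_pos"],s["finger_gap"],s["ft_force"],s["time"])
p=s["tool_pos"]
for n,(r0,r1,c0,c1) in (("side",(100,260,190,390)),("top",(80,240,230,430))):
    f=grab_frame(n); c=cv2.resize(f["image"][r0:r1,c0:c1],None,fx=3.7,fy=3.7,interpolation=2)
    for k,(a,b) in enumerate(proj(f,[p-[0,0,34.3],[683.7,-41.9,82]])): cv2.circle(c,(int((a-c0)*3.7),int((b-r0)*3.7)),3,[(0,0,255),(0,255,0)][k],-1)
    cv2.imwrite(f"pics/g3_{n}.png",c)
E
```

```text
[681.98851809 -40.89531025 161.69651337] 0.461353477606237 [-0.22825826 -0.17403054 -1.63730133] 7.45
```

View pics/g3_side.png

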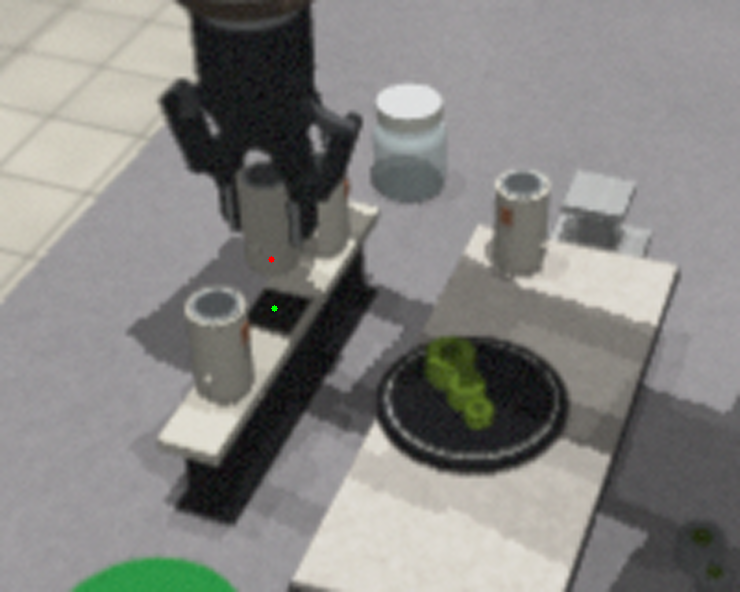

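View pics/g3_top.png

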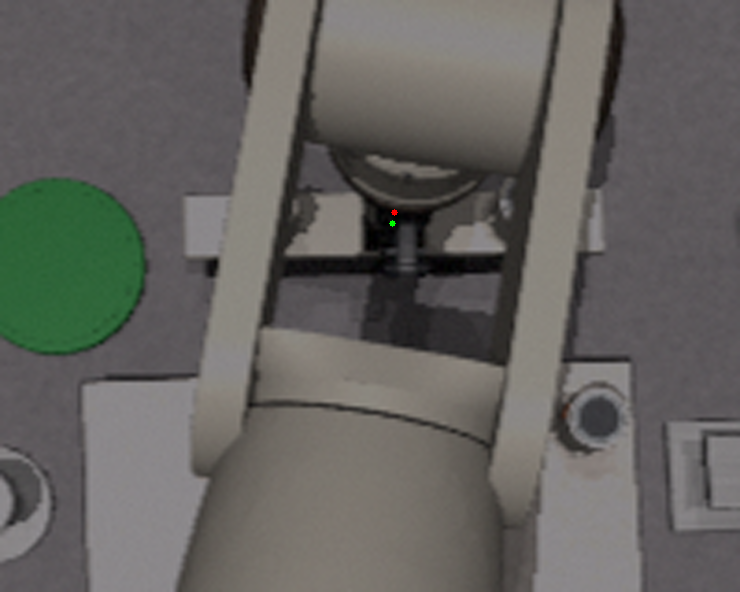

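Emit:
{"api": "arm_command", "payload": {
  "steps": [
    [0,0,0.0,0,255],
    [0,0,0.05,0,255],
    [0,0,0.1,0,255],
    [0,0,0.15,0,255],
    [0,0,0.175,0,255],
    [0,0,0.183,0,255],
    [0,0,0.187,0,255],
    [0,0,0.187,0,255],
    [0,0,0.187,0,255]
  ]
}}

```text
time: 8.68
tool_pos: [683.9, -41.8, 117.9]
tool_rot: [[-0.0, 1.0, 0.0], [1.0, 0.0, 0.0], [0.0, 0.0, -1.0]]
ft_force: [0.3, 0.1, -1.4]
finger_gap: 0.463
```

```bash
python3 - <<'E'
from h import *
s=sensors.read_state(); print(s["tool_pos"],s["tool_rot"].round(4).tolist(),s["finger_gap"],s["ft_force"],s["time"])
p=s["tool_pos"]
for n,(r0,r1,c0,c1) in (("side",(120,240,210,330)),):
    f=grab_frame(n); c=cv2.resize(f["image"][r0:r1,c0:c1],None,fx=5,fy=5,interpolation=2)
    cv2.imwrite(f"pics/g4_{n}.png",c)
E
```

```text
[683.8666085  -41.84778175 117.86532981] [[-0.0003, 1.0, 0.0004], [1.0, 0.0003, 0.0], [0.0, 0.0004, -1.0]] 0.46269788711619814 [ 0.31352318  0.12146227 -1.39559293] 8.675
```

View pics/g4_side.png

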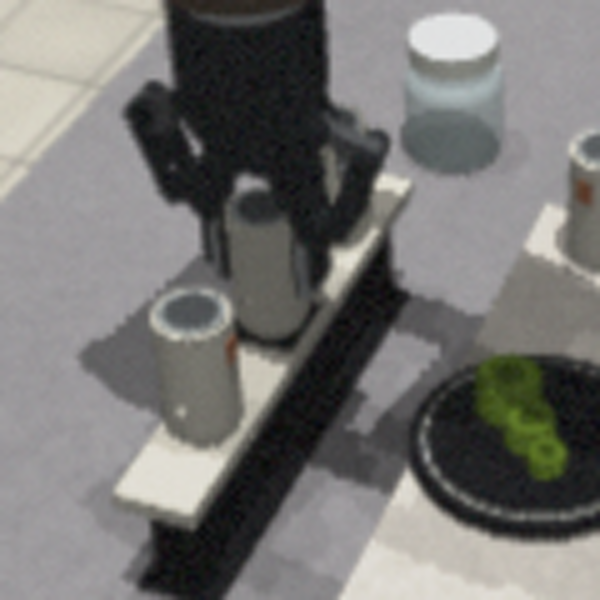

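The capsule at (265,270) is right over the pad and still hanging (−1.4 N). I'm lowering the last millimetre or so.

Emit:
{"api": "arm_command", "payload": {
  "steps": [
    [0,0,0.002,0,255],
    [0,0,0.004,0,255],
    [0,0,0.005,0,255],
    [0,0,0.005,0,255]
  ]
}}

```text
time: 9.22
tool_pos: [683.8, -41.9, 117.0]
tool_rot: [[-0.0, 1.0, 0.001], [1.0, 0.0, -0.0], [-0.0, 0.001, -1.0]]
ft_force: [-3.2, 0.8, 6.0]
finger_gap: 0.46
```

Contact at +6 N. I'm releasing and rising.

Emit:
{"api": "arm_command", "payload": {
  "steps": [
    [0,0,0,0,100],
    [0,0,0,0,60],
    [0,0,0,0,20],
    [0,0,0,0,0],
    [0,0,0,0,0],
    [0,0,-0.05,0,0],
    [0,0,-0.15,0,0],
    [0,0,-0.3,0,0],
    [0,0,-0.42,0,0],
    [0,0,-0.44,0,0]
  ]
}}

```text
time: 10.48
tool_pos: [684.4, -42.0, 229.7]
tool_rot: [[-0.0, 1.0, 0.004], [1.0, 0.0, -0.001], [-0.001, 0.004, -1.0]]
ft_force: [0.4, 0.1, 0.0]
finger_gap: 0.997
```

```bash
python3 - <<'E'
from h import *
s=sensors.read_state(); print(s["tool_pos"],s["finger_gap"],s["ft_force"],s["time"])
f=grab_frame("side"); c=cv2.resize(f["image"][120:240,210:330],None,fx=5,fy=5,interpolation=2)
cv2.imwrite("pics/g5_side.png",c)
E
```

```text
[684.42278217 -41.95027225 229.70048992] 0.997140632926211 [0.35366985 0.12877455 0.0460076 ] 10.475
```

View pics/g5_side.png

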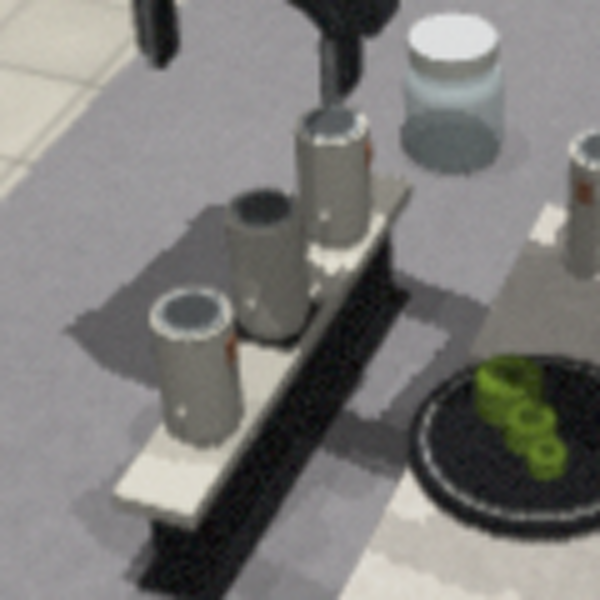

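The capsule stands upright on the pad at (268,260), and its neighbours haven't moved. Now I go behind the plate, tool yaw 96.75° along the plate-to-post line, fingers open as a two-point cradle.

Emit:
{"api": "arm_command", "payload": {
  "steps": [
    [-0.03,-0.12,0,-0.0375,0],
    [-0.07,-0.3,0,-0.0375,0],
    [-0.12,-0.48,0,-0.0375,0],
    [-0.146,-0.6,0.05,-0.0375,0],
    [-0.146,-0.607,0.15,-0.0375,0],
    [-0.146,-0.607,0.28,-0.0375,0],
    [-0.146,-0.607,0.4,-0.0375,0],
    [-0.146,-0.607,0.465,-0.0375,0],
    [-0.146,-0.607,0.465,-0.0375,0],
    [-0.146,-0.607,0.465,-0.0375,0]
  ]
}}

```text
time: 11.78
tool_pos: [532.5, -78.5, 111.1]
tool_rot: [[-0.118, 0.993, 0.001], [0.993, 0.118, -0.0], [-0.0, 0.001, -1.0]]
ft_force: [0.3, -0.3, -0.2]
finger_gap: 1.0
```

```bash
cat > look.py <<'E'
from plan import *
import sys
tag=sys.argv[1]
s=sensors.read_state(); p=s["tool_pos"]; R=s["tool_rot"]; print(p,R[:2,0].round(4),s["finger_gap"],s["ft_force"].round(1),s["time"])
for n,(r0,r1,c0,c1) in (("side",(140,300,230,410)),("top",(140,280,220,420))):
    f=grab_frame(n); c=cv2.resize(f["image"][r0:r1,c0:c1],None,fx=3.7,fy=3.7,interpolation=2)
    c=cv2.convertScaleAbs(c,alpha=1.6)
    P=[]
    for sy in (-1,1):
        for h in (-11,2): P.append(p+R@np.array([11,sy*42.5,-h]))
    for k,(a,b) in enumerate(proj(f,P)): cv2.circle(c,(int((a-c0)*3.7),int((b-r0)*3.7)),2,[(0,0,255),(255,0,255)][k%2],-1)
    cv2.imwrite(f"pics/{tag}_{n}.png",c)
E
python3 look.py p1
```

```text
[532.52318505 -78.4944367  111.05991352] [-0.1178  0.993 ] 0.9995868910851754 [ 0.3 -0.3 -0.2] 11.775
```

View pics/p1_side.png

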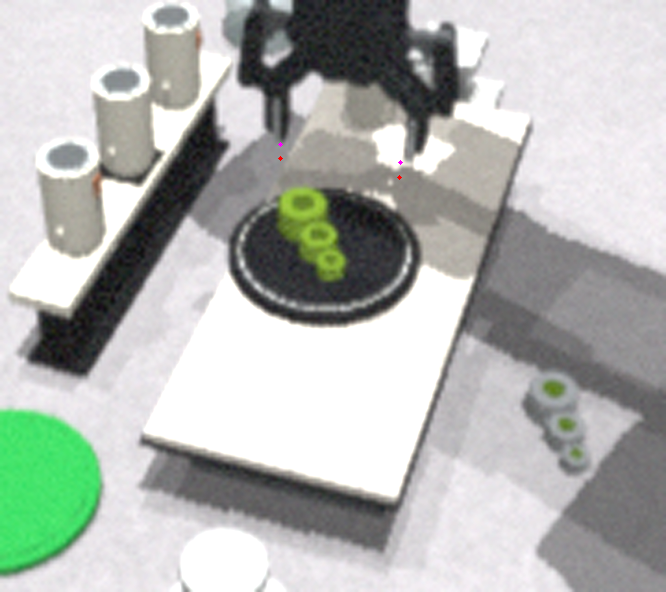

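View pics/p1_top.png

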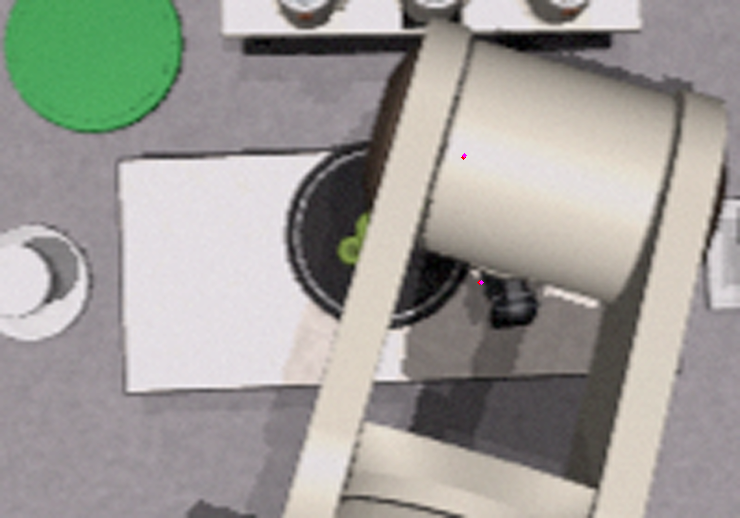

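The open fingertips are at (280,138) and (413,155), about 2 mm behind the TCP. The fingers are behind the plate and clear of capsule_b. I'm descending to just above the ledge.

Emit:
{"api": "arm_command", "payload": {
  "steps": [
    [0,0,0.05,0,0],
    [0,0,0.1,0,0],
    [0,0,0.13,0,0],
    [0,0,0.145,0,0],
    [0,0,0.152,0,0],
    [0,0,0.154,0,0],
    [0,0,0.154,0,0],
    [0,0,0.154,0,0]
  ]
}}

```text
time: 12.88
tool_pos: [532.1, -78.4, 71.7]
tool_rot: [[-0.118, 0.993, 0.0], [0.993, 0.118, 0.0], [-0.0, 0.0, -1.0]]
ft_force: [-0.0, -0.7, -0.4]
finger_gap: 0.998
```

```bash
python3 look.py p2
```

```text
[532.1058069  -78.39720503  71.73874021] [-0.1178  0.993 ] 0.9978236222479054 [-0.  -0.7 -0.4] 12.875
```

View pics/p2_side.png

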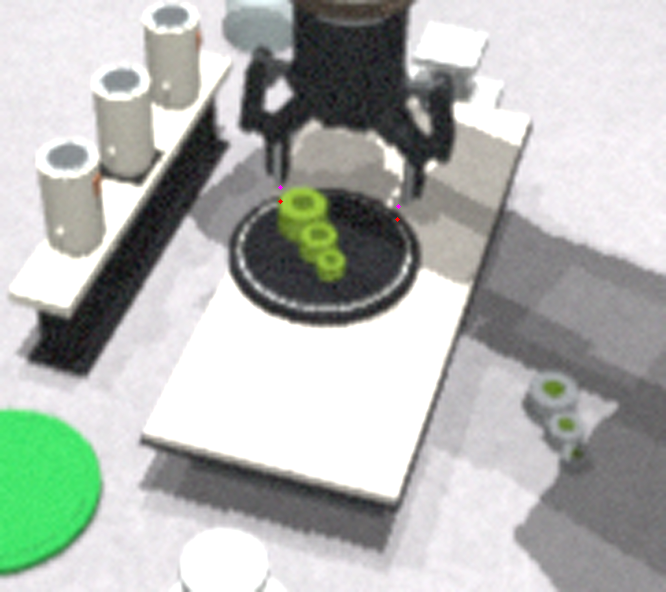

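```bash
python3 - <<'E'
from h import *
s=sensors.read_state(); p=s["tool_pos"]; R=s["tool_rot"]
f=grab_frame("side"); r0,r1,c0,c1=165,215,290,355
c=cv2.convertScaleAbs(cv2.resize(f["image"][r0:r1,c0:c1],None,fx=12,fy=12,interpolation=2),alpha=2.2)
for sy in (-1,1):
    for xx in (-11,11):
      for zz in (-2,-8):
        a,b=proj(f,[p+R@np.array([xx,sy*42.5,zz])])[0]
        cv2.circle(c,(int((a-c0+.5)*12),int((b-r0+.5)*12)),3,(0,0,255) if zz==-2 else (255,0,255),-1)
cv2.imwrite("pics/p3.png",c)
E
```

```text
(no output)
```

View pics/p3.png

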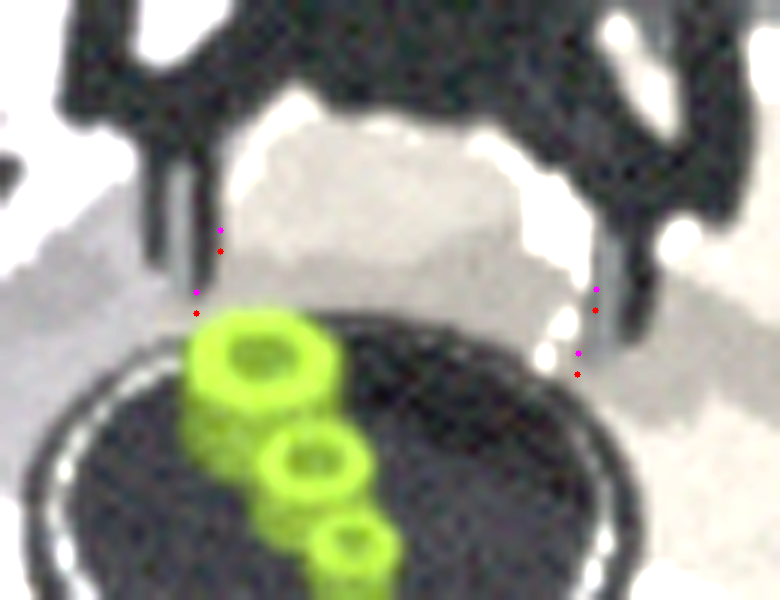

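The tips are at (195,288) and (612,355) in this crop. Allowing for calibration error they could be 2 to 8 mm above the TCP height, so I'll feel for the ledge in small steps.

Emit:
{"api": "arm_command", "payload": {
  "steps": [
    [0,0,0.003,0,0],
    [0,0,0.006,0,0],
    [0,0,0.006,0,0]
  ]
}}

```text
time: 13.4
tool_pos: [532.0, -78.4, 69.9]
tool_rot: [[-0.118, 0.993, -0.0], [0.993, 0.118, 0.0], [0.0, -0.0, -1.0]]
ft_force: [0.3, -0.1, 0.0]
finger_gap: 1.004
```

Emit:
{"api": "arm_command", "payload": {
  "steps": [
    [0,0,0.002,0,0],
    [0,0,0.004,0,0],
    [0,0,0.004,0,0]
  ]
}}

```text
time: 13.78
tool_pos: [532.0, -78.4, 69.0]
tool_rot: [[-0.118, 0.993, -0.0], [0.993, 0.118, 0.0], [0.0, -0.0, -1.0]]
ft_force: [-0.0, -0.2, -0.3]
finger_gap: 0.997
```

Emit:
{"api": "arm_command", "payload": {
  "steps": [
    [0,0,0.002,0,0],
    [0,0,0.004,0,0],
    [0,0,0.004,0,0]
  ]
}}

```text
time: 14.15
tool_pos: [532.0, -78.4, 68.0]
tool_rot: [[-0.118, 0.993, -0.0], [0.993, 0.118, 0.0], [0.0, -0.0, -1.0]]
ft_force: [0.1, 0.2, 0.5]
finger_gap: 1.005
```

Emit:
{"api": "arm_command", "payload": {
  "steps": [
    [0,0,0.002,0,0],
    [0,0,0.004,0,0],
    [0,0,0.004,0,0]
  ]
}}

```text
time: 14.52
tool_pos: [532.1, -78.4, 67.8]
tool_rot: [[-0.118, 0.993, 0.0], [0.993, 0.118, -0.0], [-0.0, 0.0, -1.0]]
ft_force: [-4.6, 1.4, 11.6]
finger_gap: 0.997
```

Contact came at TCP z 67.8 with 11.6 N, so the tips sit 2 mm above the TCP, as expected. I'm raising 3.5 mm (tips ≈ 72.6) and starting a slow push.

Emit:
{"api": "arm_command", "payload": {
  "steps": [
    [0,0,-0.014,0,0],
    [0,0,-0.014,0,0],
    [0.012,0,-0.014,0,0],
    [0.026,0,-0.014,0,0],
    [0.04,0,-0.014,0,0],
    [0.052,0,-0.014,0,0],
    [0.064,0,-0.014,0,0],
    [0.076,0,-0.014,0,0],
    [0.088,0,-0.014,0,0],
    [0.1,0,-0.014,0,0]
  ]
}}

```text
time: 15.78
tool_pos: [529.1, -53.4, 70.6]
tool_rot: [[-0.118, 0.993, 0.0], [0.993, 0.118, 0.0], [0.0, 0.0, -1.0]]
ft_force: [-0.3, -2.8, -0.5]
finger_gap: 1.0
```

```bash
python3 look.py p4
```

```text
[529.06930187 -53.37496313  70.55681206] [-0.1178  0.993 ] 0.9995435763944842 [-0.3 -2.8 -0.5] 15.775
```

View pics/p4_side.png

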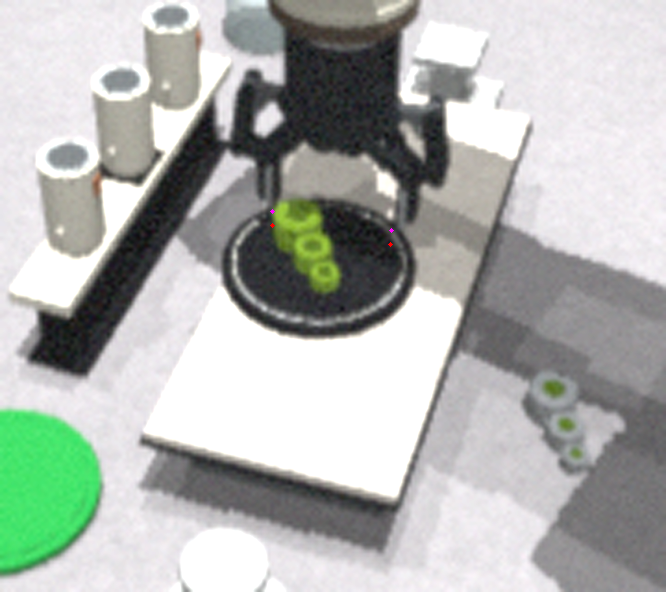

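View pics/p4_top.png

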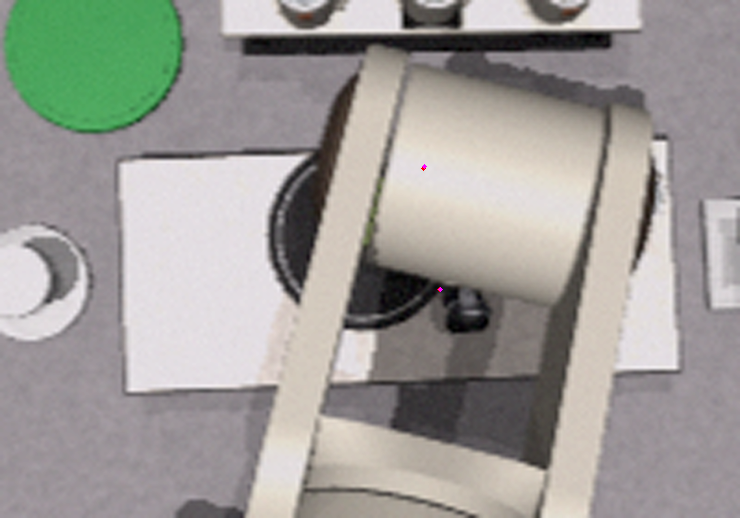

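The plate moves with the cradle at 2.8 N. The print is unmoved on it, at (310,240) in the side crop. I'm writing a white-ring fit to track the plate centre.

```bash
cat > ring.py <<'E'
from plan import *
from scipy.optimize import minimize
def ringfit(f,c0,z=80,r0=59.5):
    g=cv2.GaussianBlur(cv2.cvtColor(f["image"],cv2.COLOR_BGR2GRAY),(0,0),.6).astype(np.float32)
    t=np.linspace(0,2*np.pi,361)[:-1]; u=np.c_[np.cos(t),np.sin(t)]
    def samp(c,r):
        uv=proj(f,np.c_[c[0]+r*u[:,0],c[1]+r*u[:,1],np.full(len(t),z)]).astype(np.float32)
        return cv2.remap(g,uv[:,0].reshape(1,-1),uv[:,1].reshape(1,-1),1).ravel()
    def cost(q): 
        a=samp(q,r0); d=np.minimum(a-samp(q,r0-4.5),a-samp(q,r0+3.5)); return -np.clip(d,-10,40).mean()
    best=min(((cost((x,y)),x,y) for x in np.arange(c0[0]-14,c0[0]+14.1,2) for y in np.arange(c0[1]-14,c0[1]+14.1,2)))
    r=minimize(cost,best[1:],method="Nelder-Mead",options=dict(initial_simplex=[best[1:],(best[1]+1,best[2]),(best[1],best[2]+1)]))
    return r.x.round(2),-round(r.fun,2)
if __name__=="__main__":
    import sys
    s=sensors.read_state(); p=s["tool_pos"]; R=s["tool_rot"]; c=(p+R@[60.2,0,0])[:2]; print("tool",p.round(1),"pred",c.round(1),s["time"],s["ft_force"].round(1))
    z=float(sys.argv[1]) if len(sys.argv)>1 else 80
    for n in ("side","top"):
        f=grab_frame(n); print(n,ringfit(f,c,z))
E
python3 ring.py
```

```text
tool [529.  -53.2  70.5] pred [521.9   6.6] 15.875 [ 0.   0.5 -0.1]
side (array([520.47,   3.03]), np.float64(4.9))
top (array([525.72,   4.55]), np.float64(3.25))
```

Emit:
{"api": "arm_command", "payload": {
  "steps": [
    [0.012,0,0,0,0],
    [0.028,0,0,0,0],
    [0.046,0,0,0,0],
    [0.064,0,0,0,0],
    [0.082,0,0,0,0],
    [0.1,0,0,0,0],
    [0.118,0,0,0,0],
    [0.136,0,0,0,0],
    [0.154,0,0,0,0],
    [0.17,0,0,0,0]
  ]
}}

```text
time: 17.23
tool_pos: [524.0, -11.0, 70.6]
tool_rot: [[-0.118, 0.993, -0.0], [0.993, 0.118, 0.0], [0.0, -0.0, -1.0]]
ft_force: [0.8, -1.7, -0.4]
finger_gap: 1.001
```

Emit:
{"api": "arm_command", "payload": {
  "steps": [
    [0.014,0,0,0,0],
    [0.03,0,0,0,0],
    [0.048,0,0,0,0],
    [0.066,0,0,0,0],
    [0.084,0,0,0,0],
    [0.102,0,0,0,0],
    [0.12,0,0,0,0],
    [0.138,0,0,0,0],
    [0.154,0,0,0,0],
    [0.17,0,0,0,0]
  ]
}}

```text
time: 18.48
tool_pos: [519.0, 31.1, 70.5]
tool_rot: [[-0.118, 0.993, -0.0], [0.993, 0.118, 0.0], [0.0, -0.0, -1.0]]
ft_force: [0.6, -2.1, 0.3]
finger_gap: 1.002
```

```bash
python3 ring.py; python3 look.py p5
```

```text
tool [519.   31.1  70.5] pred [511.9  90.9] 18.475 [ 0.6 -2.1  0.3]
side (array([512.75,  87.08]), np.float64(8.27))
top (array([516. ,  90.4]), np.float64(1.38))
[518.99757527  31.30440628  70.54323835] [-0.1181  0.993 ] 1.0008485001261465 [-0.6  0.7 -0.8] 18.575
```

View pics/p5_side.png

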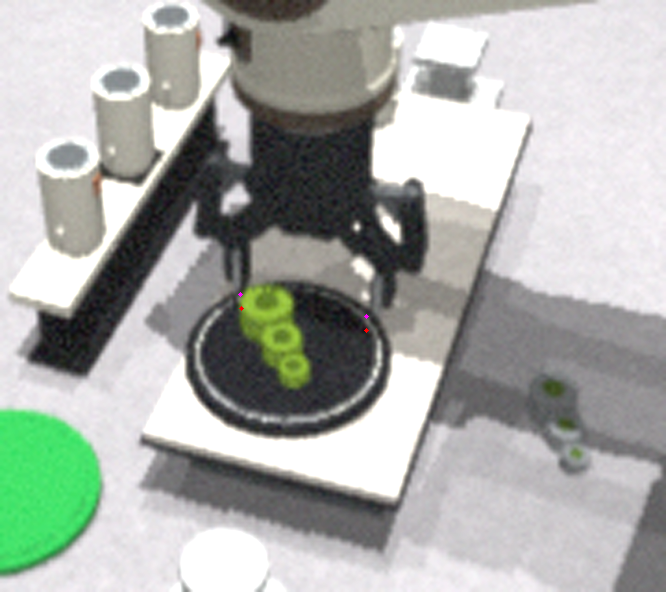

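The plate tracks straight. The side ring fit gives (512.8,87.1), and the print is still on the middle. I'm continuing.

Emit:
{"api": "arm_command", "payload": {
  "steps": [
    [0.014,0,0,0,0],
    [0.03,0,0,0,0],
    [0.048,0,0,0,0],
    [0.066,0,0,0,0],
    [0.084,0,0,0,0],
    [0.102,0,0,0,0],
    [0.12,0,0,0,0],
    [0.138,0,0,0,0],
    [0.154,0,0,0,0],
    [0.17,0,0,0,0]
  ]
}}

```text
time: 19.92
tool_pos: [514.0, 73.3, 70.6]
tool_rot: [[-0.118, 0.993, -0.0], [0.993, 0.118, 0.0], [0.0, -0.0, -1.0]]
ft_force: [-0.4, -2.3, 0.2]
finger_gap: 0.999
```

Emit:
{"api": "arm_command", "payload": {
  "steps": [
    [0.014,0,0,0,0],
    [0.028,0,0,0,0],
    [0.042,0,0,0,0],
    [0.058,0,0,0,0],
    [0.074,0,0,0,0],
    [0.09,0,0,0,0],
    [0.106,0,0,0,0],
    [0.12,0,0,0,0],
    [0.13,0,0,0,0],
    [0.14,0,0,0,0]
  ]
}}

```text
time: 21.18
tool_pos: [509.9, 107.9, 70.6]
tool_rot: [[-0.118, 0.993, -0.0], [0.993, 0.118, 0.0], [0.0, -0.0, -1.0]]
ft_force: [0.5, -1.9, 0.5]
finger_gap: 1.001
```

```bash
python3 ring.py; sed -i 's/(140,300,230,410)/(180,340,210,390)/; s/(140,280,220,420)/(150,290,180,380)/' look.py; python3 look.py p6
```

```text
tool [509.9 107.9  70.6] pred [502.8 167.7] 21.175 [ 0.5 -1.9  0.5]
side (array([503.11, 163.81]), np.float64(8.58))
top (array([507.02, 168.26]), np.float64(0.1))
[509.91454808 108.05905074  70.58620419] [-0.1179  0.993 ] 0.9988148194958261 [ 0.6 -1.3 -0.2] 21.275
```

View pics/p6_side.png

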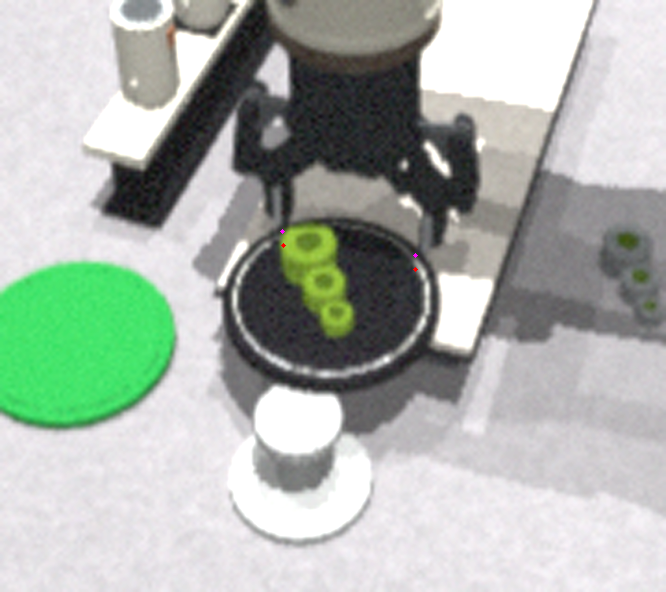

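View pics/p6_top.png

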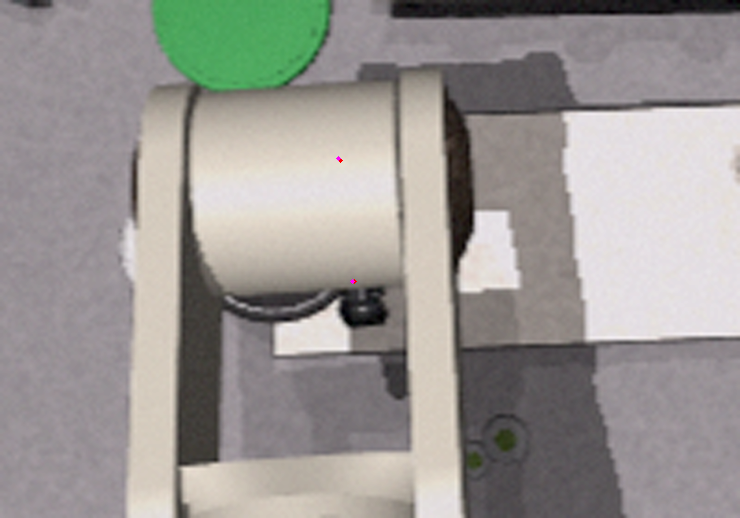

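The plate leads over the gap toward the head at (297,415) in the side crop, and it is still level. I'm fitting the post head precisely from the starting pictures so I have a target in the same camera frame.

```bash
cat > post.py <<'E'
from h import *
from scipy.optimize import minimize
def discfit(f,im,c0,z,r,zside=None):
    g=cv2.cvtColor(im,cv2.COLOR_BGR2GRAY).astype(np.float32)
    t=np.linspace(0,2*np.pi,181)[:-1]; u=np.c_[np.cos(t),np.sin(t)]
    def samp(c,rr):
        uv=proj(f,np.c_[c[0]+rr*u[:,0],c[1]+rr*u[:,1],np.full(len(t),z)]).astype(np.float32)
        return cv2.remap(g,uv[:,0].reshape(1,-1),uv[:,1].reshape(1,-1),1).ravel()
    def cost(q): return -np.clip(samp(q,r-2)-samp(q,r+2),-5,25).mean()
    best=min(((cost((x,y)),x,y) for x in np.arange(c0[0]-8,c0[0]+8.1,1) for y in np.arange(c0[1]-8,c0[1]+8.1,1)))
    r_=minimize(cost,best[1:],method="Nelder-Mead",options=dict(initial_simplex=[best[1:],(best[1]+1,best[2]),(best[1],best[2]+1)]))
    return r_.x.round(2),round(-r_.fun,1)
if __name__=="__main__":
    for n in ("side","top"):
        f=grab_frame(n); im=cv2.imread(f"pics/{n}0.png")
        for r in (24.5,25,25.5): print(n,r,discfit(f,im,(493.5,246.3),68,r))
        print("now",discfit(f,f["image"],(493.5,246.3),68,25))
        from ring import ringfit
        f2=dict(f); f2["image"]=im; print("plate start",ringfit(f2,(523.5,-7),80))
E
python3 post.py
```

```text
side 24.5 (array([492.  , 245.05]), np.float64(25.0))
side 25 (array([492.21, 244.85]), np.float64(25.0))
side 25.5 (array([492.26, 245.23]), np.float64(24.3))
now (array([491.3 , 248.67]), np.float64(23.2))
plate start (array([522.59,  -9.89]), np.float64(4.37))
top 24.5 (array([495.35, 248.38]), np.float64(18.6))
top 25 (array([495.43, 247.98]), np.float64(18.0))
top 25.5 (array([496.23, 249.29]), np.float64(17.1))
now (array([490.51, 251.17]), np.float64(9.5))
plate start (array([523.38,  -3.02]), np.float64(3.61))
```

Emit:
{"api": "arm_command", "payload": {
  "steps": [
    [0.01,0,0,0,0],
    [0.02,0,0,0,0],
    [0.032,0,0,0,0],
    [0.044,0,0,0,0],
    [0.056,0,0,0,0],
    [0.068,0,0,0,0],
    [0.08,0,0,0,0],
    [0.092,0,0,0,0],
    [0.102,0,0,0,0],
    [0.112,0,0,0,0]
  ]
}}

```text
time: 22.72
tool_pos: [506.6, 135.8, 70.6]
tool_rot: [[-0.118, 0.993, -0.0], [0.993, 0.118, 0.0], [0.0, -0.0, -1.0]]
ft_force: [1.2, -4.5, 2.2]
finger_gap: 1.002
```

```bash
python3 ring.py 79;python3 look.py p7
```

```text
tool [506.6 135.8  70.6] pred [499.5 195.6] 22.725 [ 1.2 -4.5  2.2]
side (array([500.96, 192.8 ]), np.float64(11.36))
top (array([503.83, 195.35]), np.float64(1.52))
[506.58836884 135.89354742  70.53729508] [-0.1179  0.993 ] 1.0021881332615774 [ 0.1 -1.7  1.8] 22.825
```

View pics/p7_side.png

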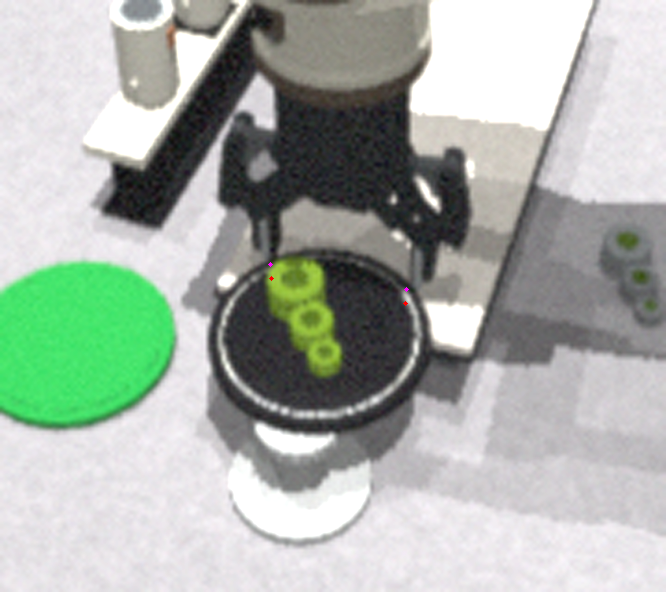

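The plate spans the gap onto the head, nearly level, with the print in place. Remaining in the side frame is about 52 mm in y and −8.8 in x, so I'll add a ~1.5 mm lateral correction while continuing slowly.

Emit:
{"api": "arm_command", "payload": {
  "steps": [
    [0.01,-0.001,0,0,0],
    [0.02,-0.001,0,0,0],
    [0.032,-0.002,0,0,0],
    [0.044,-0.003,0,0,0],
    [0.056,-0.004,0,0,0],
    [0.068,-0.005,0,0,0],
    [0.08,-0.006,0,0,0],
    [0.092,-0.006,0,0,0],
    [0.104,-0.006,0,0,0],
    [0.114,-0.006,0,0,0]
  ]
}}

```text
time: 24.18
tool_pos: [501.8, 163.9, 70.6]
tool_rot: [[-0.118, 0.993, -0.0], [0.993, 0.118, 0.0], [0.0, -0.0, -1.0]]
ft_force: [-0.6, -0.0, -1.7]
finger_gap: 0.998
```

```bash
python3 ring.py 79;python3 look.py p8
```

```text
tool [501.8 163.9  70.6] pred [494.7 223.7] 24.175 [-0.6 -0.  -1.7]
side (array([496.42, 221.81]), np.float64(11.9))
top (array([498.61, 225.87]), np.float64(0.76))
[501.75786518 164.03152371  70.58721699] [-0.118  0.993] 0.9981307731878548 [-0.2 -0.7 -0.6] 24.275
```

View pics/p8_side.png

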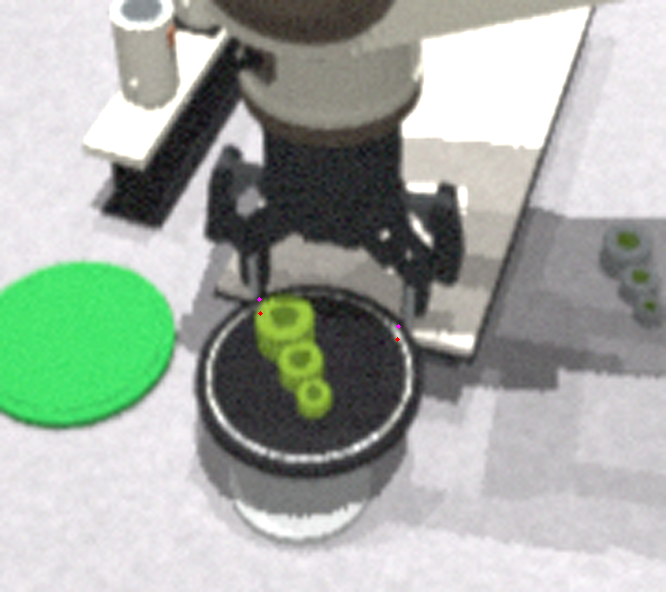

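Emit:
{"api": "arm_command", "payload": {
  "steps": [
    [0.008,-0.001,0,0,0],
    [0.018,-0.002,0,0,0],
    [0.028,-0.003,0,0,0],
    [0.038,-0.004,0,0,0],
    [0.048,-0.005,0,0,0],
    [0.056,-0.006,0,0,0],
    [0.064,-0.006,0,0,0],
    [0.07,-0.006,0,0,0],
    [0.07,-0.006,0,0,0]
  ]
}}

```text
time: 25.5
tool_pos: [498.2, 181.1, 70.6]
tool_rot: [[-0.118, 0.993, -0.0], [0.993, 0.118, 0.0], [0.0, -0.0, -1.0]]
ft_force: [0.2, -0.5, -0.2]
finger_gap: 0.998
```

```bash
python3 ring.py 78;python3 look.py p9
```

```text
tool [498.2 181.1  70.6] pred [491.1 240.9] 25.5 [ 0.2 -0.5 -0.2]
side (array([490.11, 236.94]), np.float64(11.07))
top (array([495.71, 240.47]), np.float64(0.28))
[498.23424001 180.99262852  70.5567342 ] [-0.1178  0.993 ] 0.997610558734764 [-0.2 -1.  -0.3] 25.6
```

View pics/p9_side.png

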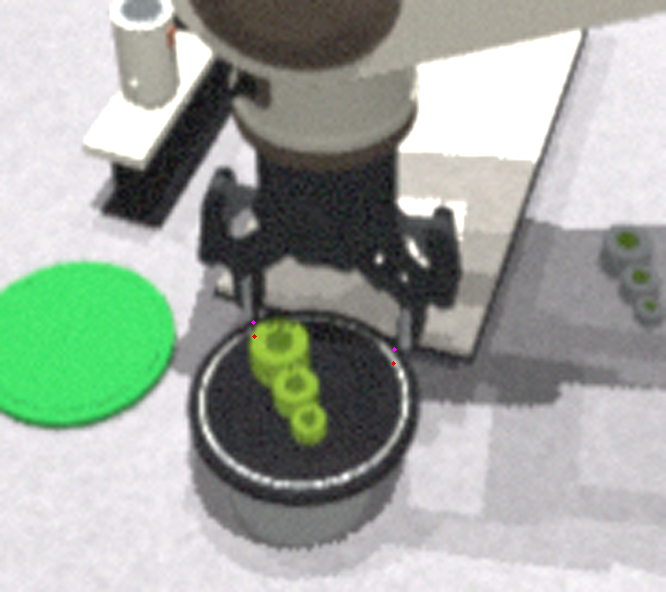

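View pics/p9_top.png

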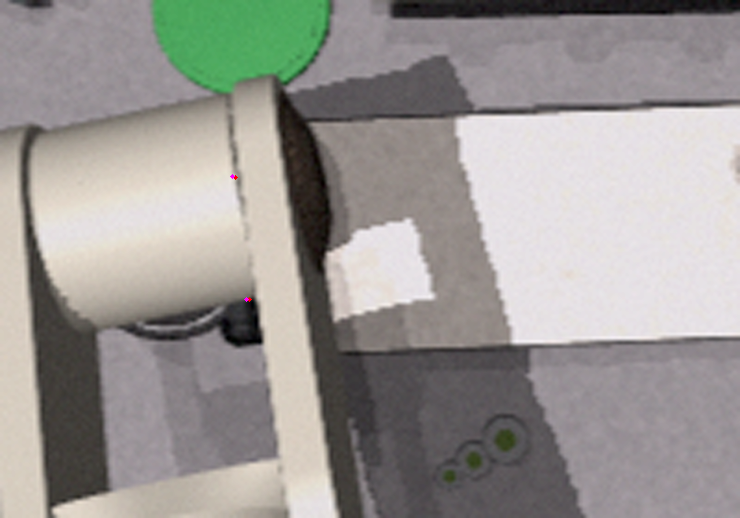

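The side fit at z=78 gives the plate at (490.1,236.9), against the post at (492.2,245) in the same view. I'm pushing ~7 mm more with a small +x correction, then backing off for an unobstructed measurement.

Emit:
{"api": "arm_command", "payload": {
  "steps": [
    [0.004,0.002,0,0,0],
    [0.01,0.004,0,0,0],
    [0.016,0.006,0,0,0],
    [0.022,0.008,0,0,0],
    [0.026,0.01,0,0,0],
    [0.028,0.01,0,0,0],
    [0.028,0.01,0,0,0]
  ]
}}

```text
time: 26.58
tool_pos: [499.9, 188.3, 70.6]
tool_rot: [[-0.118, 0.993, -0.0], [0.993, 0.118, 0.0], [0.0, -0.0, -1.0]]
ft_force: [-0.7, -1.4, -1.0]
finger_gap: 1.004
```

```bash
python3 ring.py 78
```

```text
tool [499.9 188.3  70.6] pred [492.8 248. ] 26.575 [-0.7 -1.4 -1. ]
side (array([492.92, 244.03]), np.float64(10.16))
top (array([496.79, 248.26]), np.float64(0.83))
```

The plate is at (492.9,244.0) against the post at (492.2,245.0) in the side frame, about 1 mm off. I'm backing off and clearing the view.

Emit:
{"api": "arm_command", "payload": {
  "steps": [
    [-0.01,0,0,0,0],
    [-0.03,0,0,0,0],
    [-0.07,0,0,0,0],
    [-0.14,0,0,0,0],
    [-0.18,0,-0.1,0,0],
    [-0.2,0,-0.3,0,0],
    [-0.4,0,-0.5,0,0],
    [-0.6,0,-0.6,0,0],
    [-0.8,-0.1,-0.6,0,0],
    [-1.0,-0.2,-0.6,0,0]
  ]
}}

```text
time: 27.92
tool_pos: [478.8, -68.5, 220.9]
tool_rot: [[-0.117, 0.993, 0.001], [0.993, 0.117, -0.0], [-0.0, 0.001, -1.0]]
ft_force: [0.6, -0.3, -0.3]
finger_gap: 1.0
```

Emit:
{"api": "arm_command", "payload": {
  "steps": [
    [-0.2,-0.1,0,0,0],
    [-0.45,-0.2,0,0,0],
    [-0.65,-0.3,0,0,0],
    [-0.65,-0.3,0,0,0],
    [-0.65,-0.3,0,0,0]
  ]
}}

```text
time: 28.55
tool_pos: [423.9, -236.6, 220.5]
tool_rot: [[-0.116, 0.993, -0.0], [0.993, 0.116, 0.0], [0.0, -0.0, -1.0]]
ft_force: [-0.4, -0.2, -0.7]
finger_gap: 0.998
```

```bash
cat > fin.py <<'E'
from ring import *
from post import discfit
import sys
tag=sys.argv[1]
s=sensors.read_state(); print(s["tool_pos"].round(1),s["time"])
for n in ("side","top"):
    f=grab_frame(n); cv2.imwrite(f"pics/{tag}_{n}full.png",f["image"])
    im0=cv2.imread(f"pics/{n}0.png")
    print(n,"plate",[ringfit(f,(493.5,246.5),78,r) for r in (59,59.5,60)],"post",discfit(f,im0,(493.5,246.3),68,24.5))
    # rim of plate disc edge, foot of the post from now / start
    print("  print",[ (np.round(d["at"],1).tolist(),round(d["conf"],2)) for d in pinpoint(f,"print")[:3]])
    o=plan(f,78,(415,575,160,330),4,n); cv2.imwrite(f"pics/{tag}_{n}.png",o[:600,:800])
E
python3 fin.py f1
```

```text
[ 423.9 -236.6  220.5] 28.55
side plate [(array([493.98, 245.35]), np.float64(14.11)), (array([495.14, 245.81]), np.float64(10.71)), (array([495.96, 246.37]), np.float64(8.93))] post (array([492.  , 245.05]), np.float64(25.0))
  print [([686.3, -40.4, 83.1], 0.73), ([499.8, 248.4, 74.8], 0.66), ([340.8, 27.1, 2.1], 0.54)]
top plate [(array([495.75, 247.31]), np.float64(7.07)), (array([494.22, 250.76]), np.float64(4.67)), (array([497.29, 246.47]), np.float64(3.18))] post (array([495.35, 248.38]), np.float64(18.6))
  print [([342.7, 28.9, 0.9], 0.79), ([500.4, 251.3, 74.2], 0.57)]
```

View pics/f1_top.png

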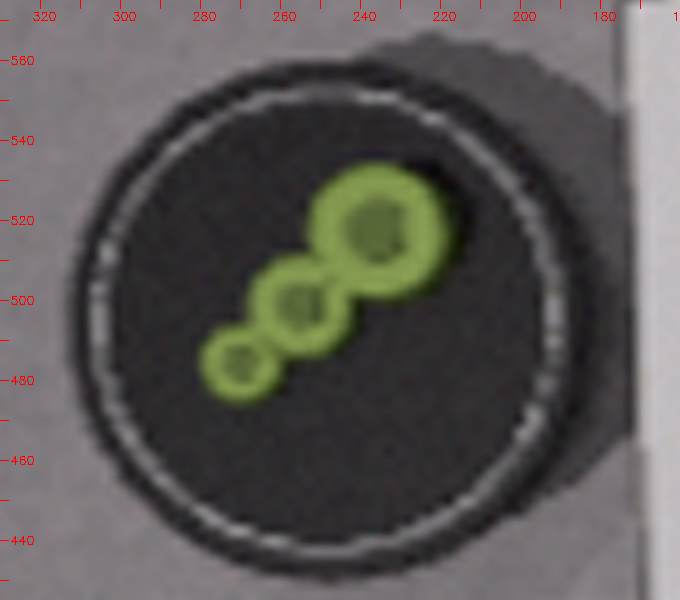

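View pics/f1_sidefull.png

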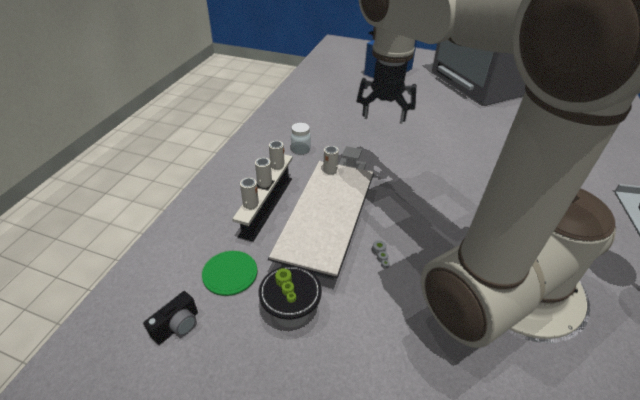

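View pics/f1_topfull.png

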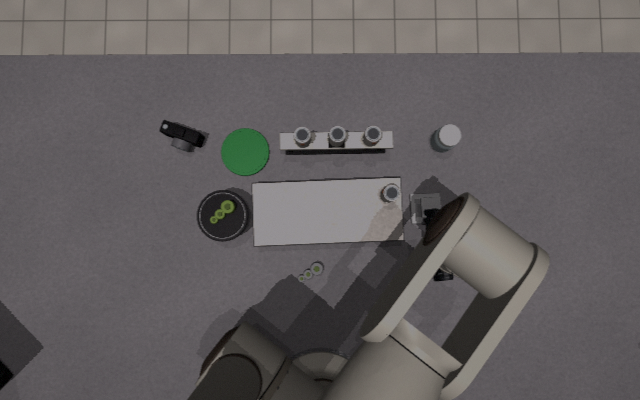

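In the top plan view the ring spans columns 97–555 and rows 90–550, so its centre is ≈ (495,248.5), against the post at (495.4,248.3) in the same camera. The plate has a clear gap to the ledge. The print is centred on it, the three rack capsules stand upright, and capsule_b, the jar and the camera are in place. I'll do one refit with the right ring radius, plus a check of levelness and the pad placing.

```bash
python3 - <<'E'
from ring import *
from post import discfit
for n in ("side","top"):
    f=grab_frame(n); im0=cv2.imread(f"pics/{n}0.png")
    print(n,[(r,)+ringfit(f,(494,247),78,r) for r in (57,57.5,58,58.5)])
    f0=dict(f); f0["image"]=im0; print(" start",[(r,)+ringfit(f0,(523,-6),80,r) for r in (57.5,58.5)])
    # tilt: fit ring in 3D with z plane slopes
    print([(np.round(d["at"],1).tolist(),round(d["conf"],2)) for d in pinpoint(f,"capsule_a")[:5]], [np.round(d["at"],1).tolist() for l in("camera","jar") for d in pinpoint(f,l)[:1]])
    if n=="side": cv2.imwrite("pics/f2.png",cv2.resize(f["image"][130:335,220:350],None,fx=2.9,fy=2.9,interpolation=2))
E
```

```text
side [(57, array([492.34, 246.51]), np.float64(29.37)), (57.5, array([492.44, 246.43]), np.float64(30.58)), (58, array([492.56, 246.47]), np.float64(29.13)), (58.5, array([492.75, 246.08]), np.float64(22.75))]
 start [(57.5, array([522.15,  -7.24]), np.float64(11.67)), (58.5, array([522.48,  -8.59]), np.float64(8.44))]
[([688.1, -129.6, 84.2], 0.97), ([681.2, 45.3, 83.7], 0.93), ([541.3, -171.1, 73.2], 0.8), ([687.8, -38.0, 81.8], 0.64), ([713.5, 362.9, 2.1], 0.44)] [[711.7, 368.1, 3.8], [689.7, -333.6, -1.2]]
top [(57, array([494.77, 248.37]), np.float64(21.01)), (57.5, array([494.77, 248.47]), np.float64(23.25)), (58, array([494.8 , 248.48]), np.float64(21.0)), (58.5, array([494.9 , 248.39]), np.float64(14.87))]
 start [(57.5, array([524.38,  -5.5 ]), np.float64(22.11)), (58.5, array([524.34,  -5.45]), np.float64(13.76))]
[([682.4, -41.4, 81.6], 0.87), ([681.6, 41.6, 77.1], 0.84), ([542.8, -169.8, 72.7], 0.7), ([684.0, -126.6, 77.5], 0.55)] [[708.0, 366.4, -3.5], [697.2, -330.4, 0.7]]
```

View pics/f2.png

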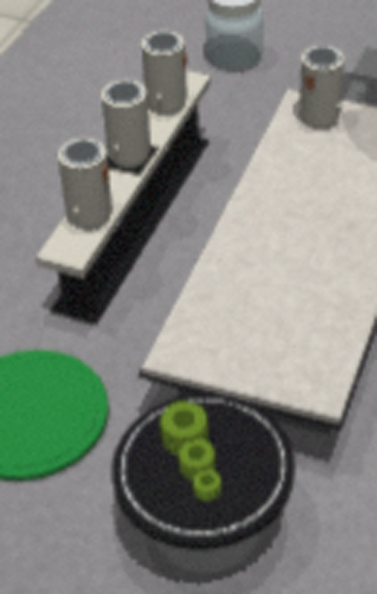

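Both cameras agree: the plate is about 1 mm or less from the post axis, level and clear of the ledge. The print is in the middle, and the capsule is upright on the pad. I'm handing in.

```bash
python3 - <<'E'
from workcell import ticket, sensors
print(ticket.finish_job(), sensors.read_state()["time"])
E
```

```text
the job is handed in; nothing more can be done
the job is handed in; nothing more can be done
```

I moved the blocking capsule onto the rack's rubber pad. Then I slid the build plate along the ledge and across the gap onto the round-headed post, and handed the job in at about 29 s of the 67 s allowed.

**Capsule:** I gripped it from above, set it down on the pad with a light 6 N touch and released it. It stands upright there. The top camera puts it within 2 mm of the pad's centre; the side camera reads about 5 mm off.

**Plate:** I pushed it at its rim with both open fingers as a cradle, slowly, with 2–5 N readings between pushes. Its final offset from the post's centre is:

| Camera | x (mm) | y (mm) |
|---|---|---|
| Top | −0.6 | +0.1 |
| Side | +0.4 | +1.4 |

- **Level and print:** the plate looks level and clears the ledge by several millimetres. I judged the level by eye and did not measure the tilt. The print is still on the middle of the plate.
- **Other objects:** the other three capsules, the camera and the jar look unmoved, and the arm is well clear of everything.

**Disagreements:** the two cameras differ by 2–3 mm in absolute position, so I compared plate and post within the same picture. My first plate-circle fits used a slightly wrong radius and were noisy; refitting at 57.5 mm gave the figures above. While feeling for the ledge height, the fingertips pressed it briefly with about 12 N.

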